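# Locate the pressing block on the gluing jig's pin and hold it pressed

### The arm

A 6-joint arm with a two-finger parallel gripper is mounted at the origin on the work surface. World frame = base frame: x ahead of the robot, y to its left, z up, the work surface at z = 0. Lengths are in m, angles in rad, forces in N, time in s.
With the tool pointing down it reaches from about 0.325 to 0.9 m from the base axis. Payload 6.1 kg.
Tool frame: the origin (TCP) lies midway between the tips of the shut fingers; the grasp point (between the pads) lies 19 mm behind it; x points along the fingers, y is the direction in which the jaws open and shut, and the axes are right-handed (so a half turn about x gives the same grasp; the last joint's range is limited). The gripper opens to 85 mm and grips with 20 to 120 N. Pads are 22 mm wide; open, the fingers measure 114 mm over their backs; the gripper's body (76 mm by 85 mm) begins 54 mm behind the grasp point. The pads swing forward as they close: fully open they stand 13 mm farther back than shut.
Start: joints at [0.99, 0.22, 1.526, -0, 1.395, -0.126], TCP at [0.275, 0.561, 0.231] pointing down, gripper open.
Joint ranges: [-2.98, 2.98], [-0.91, 2.08], [0.09, 2.57], [-1.24, 4.39], [0.2, 2.65], [-2.68, 2.68]. Speed limits (rad/s): [2.57, 2.57, 3.01, 3.14, 3.14, 3.14].

### API

Orientations are given as [roll, pitch, yaw] about the fixed x, y, z axes, in that order (R = Rz(yaw) Ry(pitch) Rx(roll)).
In Python, from plant import movep, move_l, set_joints, gripper_to, hold, inverse_kinematics, observe, get_image, get_calibration, Unreachable, job_done gives the robot as it stands. Calls block until the motion is done:
- movep(position, orientation): joint-space move of the TCP to a pose.
- move_l(position, feed=0.15, rotation=None, max_force=None): straight line of the TCP; rotation=None keeps the orientation; feed is the mean speed in m/s. With max_force (N) it stops when the force on the tool has changed by that much, and returns True; else False.
- set_joints(angles): joint-space move.
- gripper_to(opening, f_grip=None): finger opening in m; f_grip is the grip in N (None keeps the last); returns when the fingers have stopped.
- hold(seconds).
- inverse_kinematics(position, orientation): joint angles nearest the present ones, or None.
- observe(): the state.
- get_image(name): name is "side" or "top"; returns (picture, depth): 480x640x3 uint8, red, green, blue; 480x640 float32, m along the optical axis (not along the pixel's ray), 0 where there is no reading.
- get_calibration(name): a dict with "intrinsics" (3x3 intrinsics, pixels), "dist_coeffs" ([k1, k2, p1, p2, k3] as OpenCV has them; the pictures are not rectified), "world_from_camera" (4x4, takes a point from camera to world coordinates). Camera axes: x right, y down, z forward; pixel columns grow to the right and rows downward; lengths in m; the calibration is good to about 2 mm. A picture is of the moment at which its call begins. get_calibration takes no time and is no camera call.
A pose or a line that the arm cannot do raises Unreachable and nothing moves.
- job_done(): hands the job in, once; it reports no verdict.
The state is a dict: "time_s": time; "q": joint angles; "joint_velocities": joint speeds; "joint_torque": joint torques, N m; "eef_pos": TCP position; "tcp_rot": TCP orientation; "ft_force": force on the tool from outside, world axes, zero at the start; "torque": the same for the moment, N m; "opening": finger opening in m.
Only numpy, scipy, OpenCV 4.12 (cv2) and the standard library are available. Lean on these libraries where they do the work, as an engineer would, in place of code of your own. Each camera call takes 0.05 s, during which the arm holds its last target. There are 200 camera calls.

### The job

Pick up the wooden pressing block that has the straight bar grip (not the one with the round knob) and set it on the loading shelf of the gluing jig, resting it there for a moment. Then slide it along towards the end stop, never lifting it over the pin, until the hole in its underside drops over the jig's locating pin with the block square to the jig; then press it down until the sprung pad under it is fully down. Finish while still holding the block pressed down, and leave all the other things on the table where they are.

Things in the scene. Friction and masses are not known exactly. Their poses are not given: they have to be found in the camera images.
- jig: wooden gluing jig fixed to the table, 206 mm long x 112 mm wide; origin on the pin's axis at table height, z up. Its x axis is the slide direction: loading shelf (flat step) at the -x end, then the sprung pad with the pin in its middle, then the end stop, a wall with its face at x = +49 mm and top 54 mm up. No side fences. The block goes on with its x axis along the jig's x, either way round
- pin (a point): centre of the top of the jig's fixed steel locating pin, 39 mm above the table (1 mm lower than the shelf); pin 13 mm in diameter, its top 7 mm tapering to 6 mm. Axes as the jig's
- shelf (a point): middle of the loading shelf's top, 40 mm above the table, 97 mm before the pin's axis. The shelf runs from x = -144 to -50 mm of the jig, 112 mm wide; a block set at its middle lies wholly on it. Axes as the jig's
- pad (a joint): how far the jig's sprung pad (92 x 92 mm, white card on top) is pressed down, m: 0 up (top 29 mm above the table), 0.008 fully down (21 mm). With the block's 2 to 4 N on it, it stays up; it yields at about 7 N in all and needs 13.5 N in all to be fully down; it springs back when let go
- press_block: the pressing block, loose, dark wood, about 0.28 kg: a slab 90 (x) x 80 (y) x 24 mm with a straight bar grip on top. Origin at the centre of its underside, the mouth of its blind hole (18 mm diameter, 21 mm deep, unseen from above), z up. Dropped over the pin onto the raised pad, its underside is 29 mm above the table; pressed fully, 21 mm
- bar_grip (a point): centre of the pressing block's bar grip, 44 mm above the block's underside. The bar is 18 mm thick (x), 60 mm long (y) and 40 mm tall (24 to 64 mm above the underside); pinch it across its thickness, along x. Axes as the block's
- knob_block: another block of the same wood and size (90 x 80 x 24 mm) but with a round knob on top, 62 mm tall in all; no hole; leave it alone. Its place may be swapped with the pressing block's. Origin at the centre of its underside
- paste_bowl: white bowl, 110 mm across, 50 mm tall; leave alone. Origin at the centre of its underside
- glue_tin: steel tin, 74 mm across, 100 mm tall; leave alone. Origin at the centre of its underside
- jar: amber jar, 66 mm across, 85 mm tall; leave alone. Origin at the centre of its underside
- paste_brush: brush lying on the table, 190 mm long; leave alone. Origin underneath it
- folder: flat white folding tool, 150 x 22 x 6 mm, lying on the table; leave alone. Origin at the centre of its underside
- straight_edge: steel straight edge, 230 x 35 x 6 mm, lying on the table; leave alone. Origin at the centre of its underside
Mind the look-alikes: they are no part of the job. What is shaped like the jig but orange or turquoise is not meant.

How it is judged:
By the outcome, as a careful person would: the job done as asked, in the order asked, and still so for the second after the job is handed in, while the arm keeps its last pose, push and grip.
It also fails if it takes over 42 s, if anything falls off the work surface, if the arm or the gripper's body presses on something with over 40 N, if the wrist force passes 120 N, or if a joint passes its speed limit or range.

## Working session

There is one attempt and no reset: what is moved stays moved. The work goes in short steps, each a Python script; the robot and the scene stay as the last script left them, time stands still between calls to the robot, and variables do not carry over. Pictures are saved under pics/ and viewed, about 8 in all and at most 12, crops included, and the job is handed in when it is done.

```bash
mkdir -p pics; python3 - <<'E'
from plant import *
import cv2,numpy as np
for n in ("top","side"):
    im,d=get_image(n); c=get_calibration(n)
    cv2.imwrite(f"pics/{n}0.png",im[:,:,::-1]); np.save(f"{n}_d.npy",d); np.save(f"{n}_i.npy",im)
    print(n,c)
s=observe();print(s['time_s'],s['eef_pos'],s['tcp_rot'],s['ft_force'],s['opening'])
E
```

```text
top {'intrinsics': array([[512.56096069,   0.        , 317.89892563],
       [  0.        , 512.56096069, 237.26056333],
       [  0.        ,   0.        ,   1.        ]]), 'dist_coeffs': array([-0.11469148,  0.        ,  0.        ,  0.        ,  0.        ]), 'world_from_camera': array([[-0.09508546, -0.97108432,  0.21898403,  0.23944048],
       [-0.99546336,  0.09350367, -0.01760012, -0.00257246],
       [-0.00338461, -0.21966409, -0.9755697 ,  1.16186814],
       [ 0.        ,  0.        ,  0.        ,  1.        ]])}
side {'intrinsics': array([[577.90121048,   0.        , 306.90549764],
       [  0.        , 577.90121048, 235.50334889],
       [  0.        ,   0.        ,   1.        ]]), 'dist_coeffs': array([0.03245872, 0.        , 0.        , 0.        , 0.        ]), 'world_from_camera': array([[ 0.97515153, -0.1459449 ,  0.16667209,  0.25005083],
       [-0.22115386, -0.5969524 ,  0.7711931 , -1.16996489],
       [-0.0130564 , -0.78889031, -0.61439532,  0.98221652],
       [ 0.        ,  0.        ,  0.        ,  1.        ]])}
0.1 [0.27425181 0.56097867 0.23030029] [-1.69161742  1.56898405 -2.14645697] [-1.182875    0.79824901 -0.13450972] 0.08531797913527968
```

View pics/top0.png

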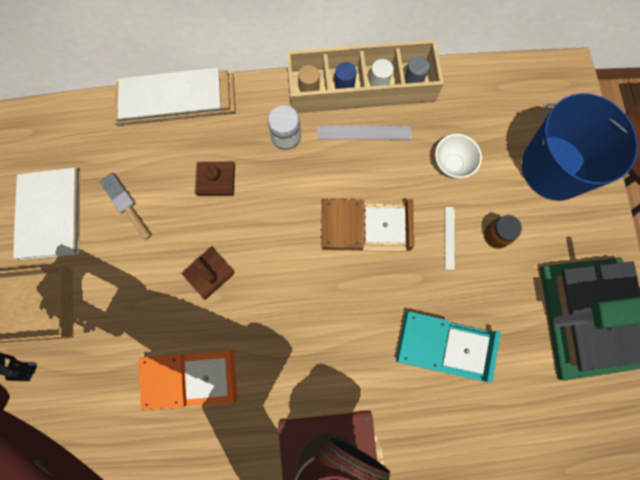

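View pics/side0.png

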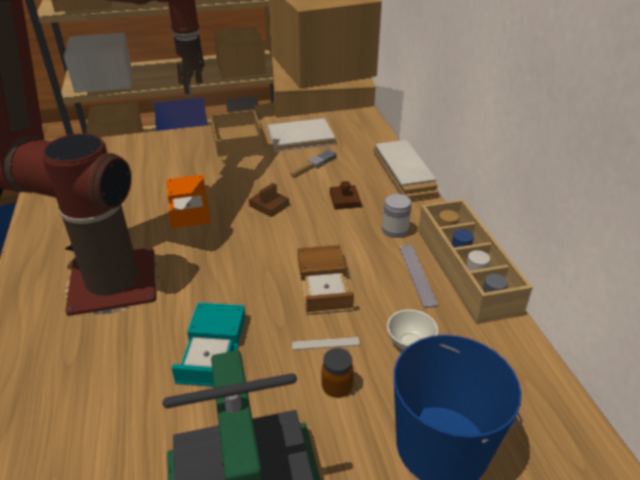

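Top view: the press block (bar grip) is at about (208,272), turned about 40°. The knob block is at (215,178). The wooden jig runs from (322,224) to (412,224), with its shelf on the left, pin at (385,225) and stop at (410,224).

```bash
cat > h.py <<'E'
from plant import *
import cv2,numpy as np
def world(n,d,im=None):
    c=get_calibration(n);v,u=np.mgrid[0:480,0:640]
    p=cv2.undistortPoints(np.stack([u,v],-1).reshape(-1,1,2).astype(float),c['intrinsics'],c['dist_coeffs']).reshape(480,640,2)
    P=np.dstack([p*d[...,None],d]);T=c['world_from_camera']
    W=P@T[:3,:3].T+T[:3,3];W[d==0]=np.nan
    return W
def ray(n,uv,z):
    c=get_calibration(n);T=c['world_from_camera']
    p=cv2.undistortPoints(np.array(uv,float).reshape(-1,1,2),c['intrinsics'],c['dist_coeffs']).reshape(-1,2)
    r=np.c_[p,np.ones(len(p))]@T[:3,:3].T
    return T[:3,3]+r*((z-T[2,3])/r[:,2])[:,None]
def rect(W,box,z0,z1):
    u0,v0,u1,v1=box;Q=W[v0:v1,u0:u1].reshape(-1,3);Q=Q[(Q[:,2]>z0)&(Q[:,2]<z1)]
    r=cv2.minAreaRect((Q[:,:2]*1000).astype(np.float32));return len(Q),np.round(np.median(Q[:,2])*1000,1),np.round(Q.mean(0)*1000,1),np.round(np.r_[r[0],r[1],r[2]],1)
E
python3 - <<'E'
from h import *
for n,B,J in (("top",(175,240,240,305),(315,190,420,258)),("side",(243,175,293,218),(292,240,360,316))):
    W=world(n,np.load(n+"_d.npy"))
    print(n,"bar",rect(W,B,.05,.075));print("slab",rect(W,B,.014,.033))
    print("shelf",rect(W,J,.035,.045));print("pad",rect(W,J,.024,.033));print("wall",rect(W,J,.049,.06))
im=np.load("top_i.npy");a=cv2.resize(im[185:265,310:425],None,fx=5,fy=5,interpolation=cv2.INTER_CUBIC)
b=cv2.resize(im[235:310,165:250],None,fx=5,fy=5,interpolation=cv2.INTER_CUBIC)
H=max(a.shape[0],b.shape[0]);c=np.zeros((H,a.shape[1]+b.shape[1],3),np.uint8);c[:a.shape[0],:a.shape[1]]=a;c[:b.shape[0],a.shape[1]:]=b
c=cv2.resize(c,None,fx=.8,fy=.8);cv2.imwrite("pics/crop1.png",c[:,:,::-1]);print(c.shape)
E
```

```text
top bar (231, np.float64(62.6), array([437.3, 234.3,  62.4]), array([437.8, 235.5,  61.7,  18.3,  38. ]))
slab (1152, np.float64(23.3), array([436.6, 232.8,  23.3]), array([438.6, 235.2,  82.6,  90.1,  37.3]))
shelf (1960, np.float64(39.1), array([517.1, -83.9,  39.1]), array([ 512.7, -135.5,  202.4,  112.7,   84.1]))
pad (1523, np.float64(27.9), array([ 506.9, -176. ,   28. ]), array([ 509.3, -135.5,  201.1,  105.5,   83.7]))
wall (254, np.float64(52.8), array([ 500.6, -232.1,   52.9]), array([ 501.7, -232.3,   12.8,  111.7,   83.6]))
side bar (132, np.float64(60.6), array([437.2, 228. ,  59.5]), array([437.2, 231.2,  64.9,  21.8,  36.2]))
slab (434, np.float64(23.0), array([437.5, 217.4,  22.9]), array([438.4, 233.8,  90.1, 102.2,  34.4]))
shelf (1227, np.float64(39.6), array([ 515.8, -105.3,   39.6]), array([ 512.5, -138.6,  214. ,  112.3,   83.8]))
pad (936, np.float64(28.4), array([ 508. , -172.4,   28.4]), array([ 512.1, -141.8,  204. ,  112.1,   84. ]))
wall (222, np.float64(52.9), array([ 500.5, -235.8,   53. ]), array([ 501.7, -235.4,   17.4,  111.9,   83.7]))
(320, 800, 3)
```

View pics/crop1.png

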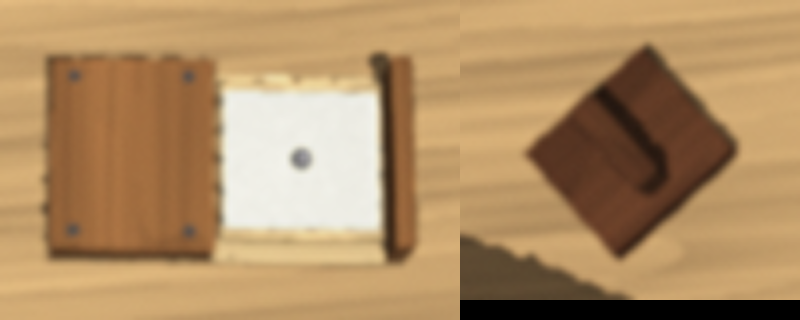

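Crop: pin top is at about pixel (385.2,224.4). The block's bar is clear, with its length at 38° in world. Jig yaw comes out near -96.2°, and all heights and sizes agree with the given ones.

```bash
cat >> h.py <<'E'
YJ=np.deg2rad(-96.25);ex=np.array([np.cos(YJ),np.sin(YJ)]);ey=np.array([-ex[1],ex[0]])
PIN=ray("top",[385.1,224.3],.039)[0][:2]
def down(a): return [0,np.pi/2,a]
def J(x,y=0): return PIN+x*ex+y*ey
E
python3 - <<'E'
from h import *
print("pin",PIN,"shelf",J(-.097))
g=np.deg2rad(37.7);c=np.array([.4380,.2353])
for a in (g,g-np.pi):
    print(inverse_kinematics([*c,.12],down(a)),inverse_kinematics([*J(-.097),.12],down(YJ+np.pi/2+(a-g))),inverse_kinematics([*J(0),.05],down(YJ+np.pi/2+(a-g))))
movep([*c,.13],down(g)); 
gripper_to(.06,60)
print(move_l([*c,.032],feed=.08,max_force=12))
s=observe();print(s['time_s'],s['eef_pos'],s['ft_force'])
gripper_to(0,80)
s=observe();print(s['time_s'],s['opening'],s['eef_pos'],s['ft_force'])
E
```

```text
pin [ 0.50683395 -0.17700114] shelf [ 0.51739404 -0.08057767]
[ 0.3342237   0.02624325  1.95930116  0.          1.15604824 -1.89456176] [-0.30517166  0.08931412  1.89311138  0.          1.15916715 -1.76688491] [-0.48292508  0.2203302   1.89570063  0.          1.02556182 -1.94463833]
[ 3.34223695e-01  2.62432484e-02  1.95930116e+00 -4.44089210e-16
  1.15604824e+00  1.24703089e+00] [-3.05171661e-01  8.93141155e-02  1.89311138e+00 -4.44089210e-16
  1.15916715e+00  1.37470774e+00] [-4.82925078e-01  2.20330195e-01  1.89570063e+00 -4.44089210e-16
  1.02556182e+00  1.19695433e+00]
False
3.4083 [0.43854289 0.23548599 0.03260834] [ 0.04560639 -0.27424714 -0.24735007]
3.8667 0.01705214146072948 [0.43841243 0.23541818 0.03252463] [-0.75520633 -0.95461187  4.55011867]
```

```bash
python3 - <<'E'
from h import *
p=observe()['eef_pos']
move_l([p[0],p[1],.14],feed=.12)
s=observe();print(s['time_s'],s['opening'],s['ft_force'])
t=J(-.097);movep([*t,.12],down(YJ+np.pi/2))
move_l([*t,.082],feed=.1)
print(move_l([*t,.066],feed=.02,max_force=4))
s=observe();print(s['time_s'],s['eef_pos'],s['ft_force'],s['opening'])
hold(.3)
gripper_to(.05)
hold(.5)
s=observe();print(s['time_s'],s['eef_pos'],s['ft_force'],s['opening'])
move_l([*t,.2],feed=.2)
movep([t[0]-.05,t[1]+.22,.22],down(YJ+np.pi/2))
for n in ("top","side"):
    im,d=get_image(n);cv2.imwrite(f"pics/{n}1.png",im[:,:,::-1]);np.save(n+"_d1.npy",d);np.save(n+"_i1.npy",im)
    W=world(n,d);B=(315,190,420,258) if n=="top" else (290,205,362,316)
    print(n,"bar",rect(W,B,.085,.115));print("slab",rect(W,B,.058,.07));print("wall",rect(W,B,.049,.0565))
im=np.load("top_i1.npy");cv2.imwrite("pics/crop2.png",cv2.resize(im[170:270,300:430],None,fx=6,fy=6,interpolation=cv2.INTER_CUBIC)[:,:,::-1])
print(observe()['time_s'])
E
```

```text
4.9167 0.017258688295899275 [-0.03282119 -1.1268388  -3.28710619]
True
7.2333 [ 0.51777948 -0.08073093  0.07253934] [ 0.87499823 -1.00596001  3.62548565] 0.016701409887198416
8.45 [ 0.516372   -0.08022403  0.07136097] [-0.82848603 -0.78890923 -0.36307871] 0.050040550908952444
top bar (252, np.float64(102.3), array([514.8, -79.1, 101.8]), array([516.3, -79.4,  17.4,  59.8,  83.9]))
slab (1180, np.float64(63.0), array([515.1, -79.1,  63.1]), array([ 511.6, -135.3,  201.9,   81.4,   84.1]))
wall (276, np.float64(52.7), array([ 498.7, -214.3,   52.7]), array([ 515. , -136.9,  204.9,  111.2,   82.2]))
side bar (234, np.float64(100.0), array([515.7, -86.8,  98. ]), array([516.3, -82.5,  26.7,  58.4,  83.7]))
slab (512, np.float64(63.6), array([512.7, -99.9,  63.5]), array([ 509.2, -136.7,  207.2,   86.2,   84.8]))
wall (304, np.float64(52.7), array([ 503.1, -204.6,   52.7]), array([ 518.1, -147.1,  204.9,  111.5,   79.6]))
10.25
```

View pics/crop2.png

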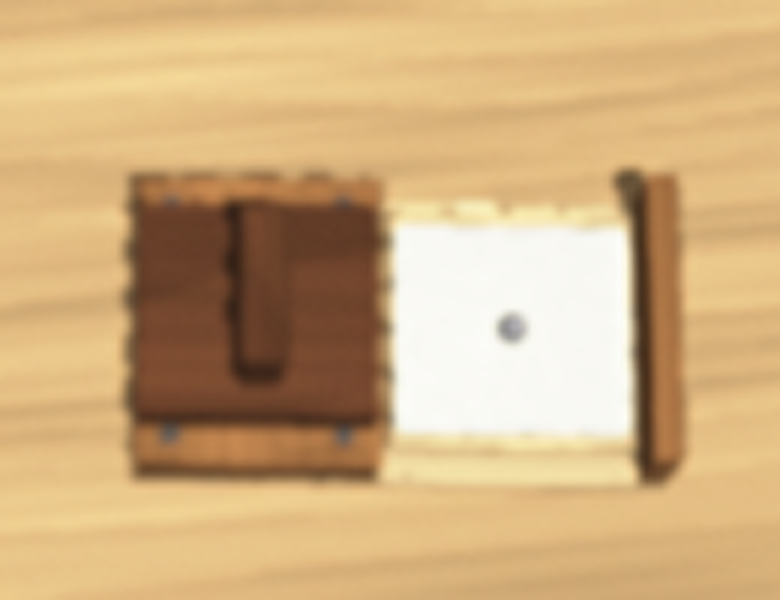

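Crop 2 shows the block resting square on the shelf, with its bar at about (262,290) and the pin at (512,327). Next I compare block and jig centre lines by the same method in the jig frame.

```bash
python3 - <<'E'
from h import *
def ext(W,x0,x1,z0,z1,name):
    D=W[...,:2]-PIN;x=D@ex;y=D@ey;z=W[...,2]
    m=(x>x0)&(x<x1)&(abs(y)<.075)&(z>z0)&(z<z1);X,Y=x[m]*1e3,y[m]*1e3
    r=cv2.minAreaRect(np.c_[X,Y].astype(np.float32))
    q=lambda a:np.percentile(a,[1,99]).round(1)
    print(name,m.sum(),"x",q(X),q(X).mean(),"y",q(Y),q(Y).mean().round(2),"rect",np.round(np.r_[r[0],r[1],r[2]],1))
for n in("top","side"):
    W0=world(n,np.load(n+"_d.npy"));W=world(n,np.load(n+"_d1.npy"));print(n)
    ext(W0,-.16,-.045,.037,.043,"shelf");ext(W0,.04,.075,.051,.058,"wall");ext(W0,-.047,.047,.026,.031,"pad")
    ext(W,-.16,-.04,.061,.067,"slab");ext(W,-.13,-.07,.098,.108,"bar")
print(ray("top",[[384.9,224.1]],.039)[0],PIN)
# pin from side camera and from depth-independent blob centroids
from scipy import ndimage
for n,uv in(("top",(385,224)),("side",None)):
    T=get_calibration(n)
    if uv is None:
        T_=np.linalg.inv(T['world_from_camera']);r=cv2.Rodrigues(T_[:3,:3])[0]
        uv=cv2.projectPoints(np.array([[*PIN,.039]]),r,T_[:3,3],T['intrinsics'],T['dist_coeffs'])[0].ravel().round().astype(int);print("side pred",uv)
    for k in("_i.npy","_i1.npy"):
        g=np.load(n+k).astype(float).mean(2)[uv[1]-6:uv[1]+7,uv[0]-6:uv[0]+7]
        w=np.clip(np.percentile(g,70)-15-g,0,None);vv,uu=np.mgrid[-6:7,-6:7]
        c=np.array([(w*uu).sum()/w.sum()+uv[0],(w*vv).sum()/w.sum()+uv[1]]);Q=ray(n,[c],.037)[0][:2]-PIN
        print(n,c.round(2),"pin jig mm",(Q@ex*1e3).round(1),(Q@ey*1e3).round(1))
E
```

```text
top
shelf 1573 x [-142.9  -50.2] -96.55000000000001 y [-53.6  55.6] 1.0 rect [-96.3   1.1  93.1 111.    0.8]
wall 204 x [49.5 61.4] 55.45 y [-54.3  56.6] 1.15 rect [ 55.5   1.  111.6  12.   88.7]
pad 1079 x [-44.5  45.3] 0.3999999999999986 y [-43.2  46.3] 1.55 rect [ 0.9  1.1 91.9 91.5 89.7]
slab 953 x [-142.7  -54.2] -98.44999999999999 y [-40.   39.3] -0.35 rect [-98.3  -0.4  89.3  80.8   0.4]
bar 230 x [-106.7  -89.4] -98.05000000000001 y [-29.9  28. ] -0.95 rect [-98.   -1.2  17.4  59.8   0.1]
side
shelf 923 x [-140.4  -46.6] -93.5 y [-53.4  56.4] 1.5 rect [-93.7   1.4 111.5  96.3  89.4]
wall 188 x [51.2 66.9] 59.050000000000004 y [-54.   55.8] 0.9 rect [ 58.9   1.3 111.9  16.8  89.9]
pad 557 x [-46.2  25.3] -10.450000000000001 y [-43.7  46.3] 1.3 rect [-10.5   2.5 107.3  74.1  88.8]
slab 392 x [-137.5  -48. ] -92.75 y [-39.9  39. ] -0.45 rect [-94.9  -0.5  97.   79.9   0.1]
bar 137 x [-105.9  -81.9] -93.9 y [-29.2  27.7] -0.75 rect [-95.   -0.7  58.1  26.7  90. ]
[ 0.50734023 -0.17660725  0.039     ] [ 0.50683395 -0.17700114]
top [384.71 224.3 ] pin jig mm -0.6 0.5
top [384.68 224.3 ] pin jig mm -0.7 0.5
side pred [325 283]
side [326.2  285.96] pin jig mm 8.9 2.0
side [326.21 285.96] pin jig mm 8.8 2.0
```

```bash
python3 - <<'E'
from h import *
def rep(k):
    s=observe();p=s['eef_pos'];D=(p[:2]-PIN)*1e3
    print(k,round(s['time_s'],2),"jig",(D@ex).round(2),(D@ey).round(2),"z",(p[2]*1e3).round(2),"F",np.round(s['ft_force'],1),"M",np.round(s['torque'],2),round(s['opening'],4))
t=J(-.097)
movep([*t,.14],down(YJ+np.pi/2));move_l([*t,.0722],feed=.1);rep("at")
gripper_to(0,90);rep("grip")
move_l([*J(-.050,.0009),.0715],feed=.05);rep("-50")
move_l([*J(-.010,.0017),.0715],feed=.05);rep("-10")
E
```

```text
at 12.03 jig -97.11 0.53 z 72.78 F [ 0.4 -0.1  0.4] M [-0.02  0.03 -0.06] 0.0501
grip 12.42 jig -96.89 0.69 z 73.17 F [-0.9  0.9  5.8] M [0.14 0.18 0.01] 0.0167
-50 13.51 jig -51.17 2.32 z 73.17 F [1.1 5.3 9.8] M [ 1.31  0.01 -0.03] 0.0167
-10 14.46 jig -11.12 2.8 z 72.88 F [-0.5  5.6  8.9] M [ 1.58 -0.07 -0.04] 0.0165
```

```bash
cat >> h.py <<'E'
def rep(k):
    s=observe();p=s['eef_pos'];D=(p[:2]-PIN)*1e3
    print(k,round(s['time_s'],2),"jig",(D@ex).round(2),(D@ey).round(2),"z",(p[2]*1e3).round(2),"F",np.round(s['ft_force'],1),"M",np.round(s['torque'],2),round(s['opening'],4))
E
python3 - <<'E'
from h import *
move_l([*J(-.004,.0015),.0715],feed=.03);rep("-4")
move_l([*J(.0014,.0014),.0715],feed=.02);rep("1.4")
print(move_l([*J(.0014,.0014),.060],feed=.03,max_force=8));rep("down")
E
```

```text
-4 14.81 jig -5.03 2.52 z 72.75 F [0.2 4.6 8.6] M [ 1.52 -0.13 -0.03] 0.0166
1.4 15.22 jig 1.47 0.67 z 70.7 F [ 0.4 -0.  -3.1] M [-0.06  0.   -0.  ] 0.0165
True
down 15.67 jig 1.47 1.46 z 59.89 F [-1.1  0.4  5.6] M [ 0.03  0.08 -0.01] 0.0165
```

Dropped about 12 mm with negligible side force, so the hole is over the pin. Now I press.

```bash
python3 - <<'E'
from h import *
b=J(.0014,.0012)
print(move_l([*b,.0545],feed=.03));rep("p1")
print(move_l([*b,.0525],feed=.02));rep("p2")
z=.0525
while observe()['ft_force'][2]<24 and z>.045:
    z-=.001;move_l([*b,z],feed=.02);rep("z%.4f"%z)
hold(.4);rep("held")
for n in("top","side"):
    im,d=get_image(n);cv2.imwrite(f"pics/{n}2.png",im[:,:,::-1])
    W=world(n,d);D=W[...,:2]-PIN;x=D@ex;y=D@ey
    m=(abs(x)<.045)&(abs(y)<.045)&(W[...,2]>.036)&(W[...,2]<.058);print(n,m.sum(),"slab z",np.median(W[...,2][m]))
    X=np.c_[x[m],y[m]]*1e3;r=cv2.minAreaRect(X.astype(np.float32));print(np.round(np.r_[r[0],r[1],r[2]],1))
    c=im[180:270,300:430] if n=="top" else im[200:330,250:400]
    cv2.imwrite(f"pics/{n}2c.png",cv2.resize(c,None,fx=5,fy=5,interpolation=cv2.INTER_CUBIC)[:,:,::-1])
E
```

```text
False
p1 15.97 jig 1.51 1.53 z 55.54 F [-4.6  1.   8.6] M [0.31 0.55 0.02] 0.0168
False
p2 16.22 jig 1.51 1.52 z 54.16 F [-6.1  3.3 14. ] M [ 0.43  0.84 -0.07] 0.0169
z0.0515 16.47 jig 1.55 1.59 z 54.16 F [-9.6  5.  21.7] M [ 0.67  1.48 -0.05] 0.0166
z0.0505 16.72 jig 1.54 1.66 z 54.12 F [-13.2   5.9  29.8] M [0.92 2.03 0.  ] 0.017
held 17.12 jig 1.56 1.66 z 54.12 F [-13.    5.7  28.7] M [ 0.9   2.04 -0.07] 0.0166
top 0 slab z nan
[0. 0. 0. 0. 0.]
side 508 slab z 0.045004881385408424
[-0.1  0.8 89.1 87.   0.4]
  return _methods._mean(a, axis=axis, dtype=dtype,
  ret = ret.dtype.type(ret / rcount)
```

View pics/side2c.png

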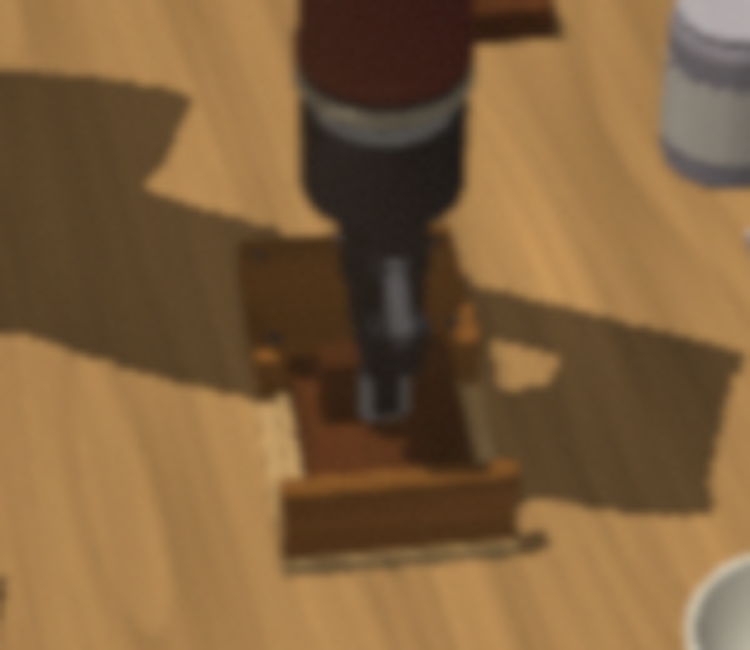

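View pics/top2.png

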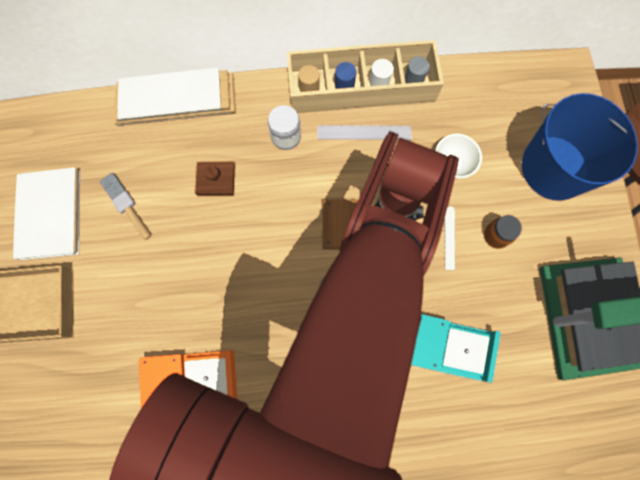

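The side view shows the block seated square between shelf and stop, with the slab top at 45 mm (21 + 24, so fully down). The TCP stops hard at 54.1 mm with 29 N of force. In the top view the other objects look unmoved.

```bash
python3 -c "
from h import *
hold(.3);rep('final');job_done()"
```

```text
final 17.52 jig 1.54 1.66 z 54.11 F [-13.2   5.3  29.7] M [ 0.93  2.03 -0.07] 0.0167
the job is handed in; nothing more can be done
```

The pressing block is on the jig's pin and held pressed fully down. I handed the job in at about 17.5 s, still gripping it.

- **Placing:** I picked the block up by its bar and set it on the loading shelf. I let go so it rested there while I measured it against the jig, then gripped it again.
- **Sliding:** I slid it along in contact with the shelf to the pin. Its hole dropped over the pin with almost no side force.
- **Pressing:** I pressed until the pad stopped hard.

**Last checks:**
- The tool stayed at 54.1 mm while the push rose from 14 to 30 N. That is about 19 mm below its height on the shelf, as it should be for a pad fully down.
- The side camera's depth put the slab top at 45 mm (21 + 24 mm), and the block was within about 0.4° of square to the jig.
- The push also carries about 14 N sideways.
- The top camera could not check the seated block because the arm hid it.
- The other objects look unmoved in the top picture where they could be seen. I did not measure them.

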